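# Unbolt the tool chest past its spring catch

## Task

The fan maker's tool chest is bolted shut by a steel slide bolt with a spring safety catch. Press the catch's thumb plate fully down with one fingertip and keep it fully down while the other fingertip pushes the bolt by its knob, out of its keeper, right to the end of its stroke; then let go, so that the catch springs back up and locks the bolt open. Pick nothing up, and leave the things standing around undisturbed.

Things in the scene. Friction and masses are not known exactly. Their poses are not given: they have to be found in the camera images.
- chest: Plywood tool chest fixed to the bench, 304 (x) by 392 (y) by 130 mm high. Origin on the bench under the bolt fitting, z up. Flat top 130 mm up: a lid (y -165 to +70, hinged at its -y end) and a fixed deck (y +74 to +227). The bolt fitting lies on the lid on a 3 mm plate, x -48 to +52, y -85 to +68. The bolt runs along y at x +30 and is drawn towards -y.
- keeper (a point): Top centre of the keeper on the deck, the low metal loop that the bolt's nose is shot into, 20 mm long along the bolt; at chest x +30, y +88, 23 mm above the lid. Two like guides hold the bar on the lid at y +64 and -66. The bar is 14 mm square, notched, its top 19 mm above the lid.
- tooth_arm (a point): Top of the catch's short arm over the bar, at chest x +30, y +48, 31 mm above the lid, rising 8 mm when the catch is pressed; 12 mm wide along the bolt. Its tooth sits in the bar's notch and blocks the bolt. The catch rocks on a pin parallel to the bolt at chest x +6, 26 mm above the lid, between ears 34 mm high at y -37 and +58, x -2 to +14.
- thumb_plate (a point): Thumb plate of the catch: dark steel, 26 mm (x, across the bolt) by 64 mm (y, along the bolt) by 3 mm; a finger may slide along it. Point: centre of its upper face, up at chest x -30, y +2, 40 mm above the lid (170 above the bench); fully down 12 mm lower and 3 mm farther to -x. Axes as the chest's when up. The face leans 0.15 rad (outer edge high) when up, 0.17 rad the other way when down.
- catch (a joint): Turn of the catch in rad: 0 = up (tooth in a notch), 0.32 = fully down on its stops; the tooth clears the bar above about 0.16, and would drag on it there if let up in mid-stroke. A spring returns it: on the plate's middle it takes 3 N to start and 6 N to hold fully down.
- bolt_knob (a point): The bolt's upright steel knob, by which it is pushed: a round post 18 mm in diameter with a 22 mm head, 40 mm tall, standing on the bar. Point: on its axis at its foot, 149 mm above the bench, at chest x +30 and y -5 when the bolt is shot; axes as the chest's. Across the bolt the knob is 60 mm from the thumb plate's middle.
- bolt (a joint): Travel of the bolt in m towards the chest's -y: 0 = shot into the keeper, 0.036 = fully drawn, at its stop. It slides stiffly, about 2 N. The catch can spring fully up only within 1.5 mm of either end, where a notch takes its tooth.
- glue_bottle: Bystander: white glue bottle with a red cap, 48 mm in diameter, 105 mm tall, standing on the chest's deck. Origin at the centre of its underside.
- lacquer_tin: Bystander: bare metal tin 56 mm in diameter, 60 mm tall, standing on the chest's deck. Origin at the centre of its underside.
- fan_bundle: Bystander: bundle of bamboo fan ribs with a metal band, 270 (x) by 36 by 21 mm, lying on the bench beside the chest's +y end. Origin at the centre of its underside.
- mallet: Bystander: wooden mallet, 270 mm long (x) with a 60 by 110 by 52 mm head, lying on the bench beside the chest's -y end. Origin on the bench under its handle, 130 mm from the head's end.

How it is judged:
By the outcome, as a careful person would: the job done as asked, in the order asked, and still so for the second after the job is handed in, with the robot touching nothing.
It also fails if it takes over 38 s, if anything falls off the work surface, if the arm or the gripper's body presses on something with over 40 N, if the wrist force passes 120 N, or if a joint passes its speed limit or range.

## Robot

A 6-joint arm with a two-finger parallel gripper is mounted at the origin on the work surface. World frame = base frame: x ahead of the robot, y to its left, z up, the work surface at z = 0. Lengths are in m, angles in rad, forces in N, time in s.
With the tool pointing down it reaches from about 0.225 to 0.875 m from the base axis. Payload 3.4 kg.
Tool frame: the origin (TCP) lies at the very end of the fingers, on their centre line; the grasp point (between the pads) lies behind it (manip.grasp_offset is the z of the grasp point in the tool frame, in m); z points along the fingers, y is the line along which they close (so a half turn about z gives the same grasp; the last joint's range is limited). The gripper opens to 85 mm and grips with 20 to 120 N. Pads are 22 mm wide; open, the fingers measure 114 mm over their backs; the gripper's body (76 mm by 85 mm) begins 54 mm behind the grasp point. The pads swing forward as they close: fully open they stand 13 mm farther back than shut.
Start: joints at [0.992, 0.276, 1.505, -0, 1.361, -0.121], TCP at [0.254, 0.516, 0.231] pointing down, gripper open.
Joint ranges: [-2.89, 2.89], [-0.75, 2.08], [0.22, 2.7], [-1.18, 4.32], [0.11, 2.71], [-2.7, 2.7]. Speed limits (rad/s): [2.57, 2.57, 3.14, 3.14, 3.14, 3.14].

## Interface

Orientations are given as a unit quaternion [w, x, y, z].
In Python, from rig import manip gives the robot as it stands.
- The arm moves only by the shell command python3 -m pendant 'ROWS' [FORCE]. ROWS is JSON, a list of rows, each an object of numbers: "dx", "dy", "dz": the shift along the tool's x, y, z in m; "rx", "ry", "rz": the turn, a rotation vector about the tool's x, y, z in degrees; "hand": the finger opening in m, from 0 to 0.0854. In form: [{"dx": .., "dy": .., "dz": .., "rx": .., "ry": .., "rz": .., "hand": ..}, ...]. A call has 1 to 12 rows; each row shifts and turns the commanded pose from where the row before left it, along the tool's axes as they then stand; what a row does not reach is not made up. A row lasts 1/12 s, in which the tool goes at most 41.7 mm and 7.16 degrees, less where a joint would pass 70% of its speed; a pose out of reach is approached as far as the arm can. A call is refused whole if a number of a shift passes 0.0417 or a number of a turn 7.16, either way. A call with a gripper value outside its range is refused whole. The fingers move at their own pace and stop on an object; FORCE is the grip in N (left out, the last holds). Time passes only in rows, so rows that do not move let the fingers close. It gives the time, the measured TCP pose, the force, the opening and the grip force at its end, in the units of the state.
- manip.get_state(): the state, without advancing time (a new reading comes with each control period).
- manip.get_image(name): name is "side" or "top"; returns a dict with "frame" (420x560x3 uint8, red, green, blue), "fx", "fy", "cx", "cy" (pixels), "distortion" ([k1, k2, p1, p2, k3] as OpenCV has them; the pictures are not rectified), "position" and "attitude" of the camera in the world. Camera axes: x right, y up, looking along -z (the intrinsics and any distortion apply to the point x, -y, -z); pixel columns grow to the right and rows downward; lengths in m; the calibration is good to about 2 mm. A picture is of the moment at which its call begins. There is no depth.
- manip.sign_off(): hands the job in; it is judged then, once.
The state is a dict: "clock": time; "qpos": joint angles; "qd": joint speeds; "effort": joint torques, N m; "position": TCP position; "ee_rot": TCP orientation; "contact_force": force on the tool from outside, world axes, zero at the start; "moment": the same for the moment, N m; "width": finger opening in m; "gripper_force": force on a finger pad.
Only numpy, scipy, OpenCV 4.12 (cv2) and the standard library are available. Lean on these libraries where they do the work, as an engineer would, in place of code of your own. Each camera call takes 0.05 s, during which the arm holds its last target. There are 200 camera calls.

## Working session

There is one attempt and no reset: what is moved stays moved. The work goes in short steps, Python scripts to look and compute and a shell command to move; the robot and the scene stay as the last step left them, time stands still between calls to the robot, and variables do not carry over. Pictures are saved under pics/ and viewed, at most 10 in all, crops included, and the job is handed in when it is done.

```bash
mkdir -p pics; ls; cat > h.py <<'E'
import numpy as np, cv2
from scipy.spatial.transform import Rotation as R
from rig import manip
E
python3 - <<'E'
from h import *
s=manip.get_state(); print(s); print(manip.grasp_offset)
for n in("top","side"):
    d=manip.get_image(n); cv2.imwrite(f"pics/{n}0.png",d["frame"][:,:,::-1]); np.save(f"{n}0.npy",d,allow_pickle=True)
    print(n,{k:v for k,v in d.items() if k!="frame"})
E
```

```text
pics
{'clock': 0.0, 'qpos': array([ 9.92045320e-01,  2.76609668e-01,  1.50616591e+00,  1.50260910e-06,
        1.36068647e+00, -1.20999649e-01]), 'qd': array([-0.00094423,  0.00182101,  0.00035364, -0.00143867, -0.00084876,
        0.00116302]), 'effort': array([ 9.86648556e-04, -4.16760814e+01, -2.45800692e+01, -1.18270427e-04,
        1.10330171e-02, -1.03466351e-05]), 'position': array([0.25381809, 0.51534625, 0.23041828]), 'ee_rot': array([-3.21086593e-04,  2.26882720e-01,  9.73921638e-01, -8.77818035e-04]), 'contact_force': array([0.67594091, 0.14412239, 0.55658648]), 'moment': array([-0.01270242, -0.01007662, -0.02094691]), 'gripper_force': 0.0, 'width': 0.08503760610895628}
-0.0187
top {'fx': 545.295826340143, 'fy': 545.295826340143, 'cx': 288.6642336025829, 'cy': 217.04103780475498, 'distortion': array([-0.09322151,  0.        ,  0.        ,  0.        ,  0.        ]), 'position': array([0.37257235, 0.03328294, 1.2849201 ]), 'attitude': array([-0.69527198, -0.0520483 ,  0.04153011,  0.71565571])}
side {'fx': 424.24140874371454, 'fy': 424.24140874371454, 'cx': 275.94315281884826, 'cy': 206.5477764785558, 'distortion': array([-0.03794185,  0.        ,  0.        ,  0.        ,  0.        ]), 'position': array([0.44417506, 0.64584481, 0.7635996 ]), 'attitude': array([-0.05837442, -0.02639223,  0.37719886,  0.9239139 ])}
```

View pics/top0.png

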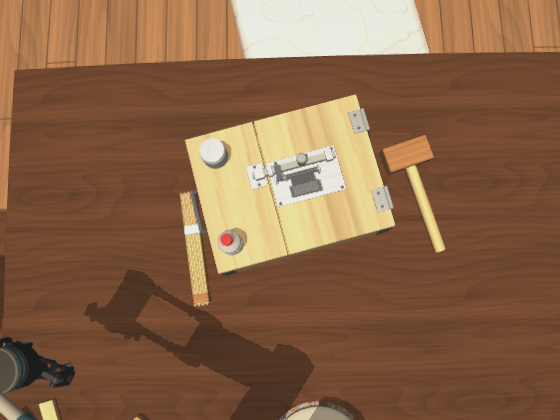

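View pics/side0.png

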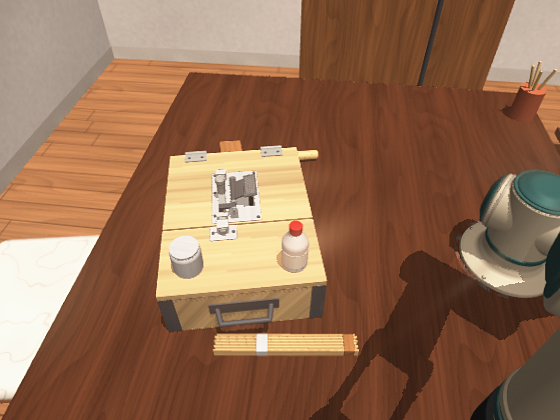

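The top view shows the chest with its +x towards image up and its +y towards image left. The fitting is around (305,175), with the knob at about (302,158) and the thumb plate at about (305,187). The tin is at (213,152), the bottle at (230,241).

```bash
cat >> h.py <<'E'
def cam(d): return np.array([[d["fx"],0,d["cx"]],[0,d["fy"],d["cy"]],[0,0,1]]),d["distortion"]
def rot(q): return R.from_quat(np.r_[q[1:],q[0]])
def ray(d,uv):
    K,D=cam(d); p=cv2.undistortPoints(np.array(uv,float).reshape(-1,1,2),K,D).reshape(-1,2)
    return rot(d["attitude"]).apply(np.c_[p[:,0],-p[:,1],-np.ones(len(p))])
def onz(d,uv,z):
    r=ray(d,uv); c=d["position"]; z=np.broadcast_to(z,len(r)); return c+r*((z-c[2])/r[:,2])[:,None]
def proj(d,P):
    K,D=cam(d); q=rot(d["attitude"]).inv().apply(np.atleast_2d(P)-d["position"])*[1,-1,-1]
    return cv2.projectPoints(q,np.zeros(3),np.zeros(3),K,D)[0].reshape(-1,2)
def load(n): return np.load(f"{n}.npy",allow_pickle=True).item()
E
python3 - <<'E'
from h import *
d=load("top0"); f=d["frame"]; hsv=cv2.cvtColor(f,cv2.COLOR_RGB2HSV)
m=cv2.inRange(hsv,(15,40,150),(35,255,255)); m[:,:180]=0; m[:90]=0;m[:,395:]=0;m[280:]=0
m=cv2.morphologyEx(m,cv2.MORPH_OPEN,np.ones((5,5)))
c=max(cv2.findContours(m,0,2)[0],key=cv2.contourArea); h=cv2.convexHull(c)
P=onz(d,h.reshape(-1,2),.13)[:,:2]
r=cv2.minAreaRect((P*1000).astype(np.float32)); print(r); print(cv2.boxPoints(r))
x,y,w,hh=235,135,125,90
a=cv2.resize(f[y:y+hh,x:x+w],None,fx=6,fy=6,interpolation=cv2.INTER_CUBIC); cv2.imwrite("pics/topc.png",a[:,:,::-1])
s=load("side0")["frame"]; a=cv2.resize(s[160:250,195:285],None,fx=6,fy=6,interpolation=cv2.INTER_CUBIC); cv2.imwrite("pics/sidec.png",a[:,:,::-1])
E
```

```text
((603.8597412109375, 47.324554443359375), (304.3070068359375, 391.4990234375), 13.55399227142334)
[[ 410.06763  201.96341]
 [ 501.81995 -178.63217]
 [ 797.65186 -107.3143 ]
 [ 705.89954  273.28128]]
```

View pics/topc.png

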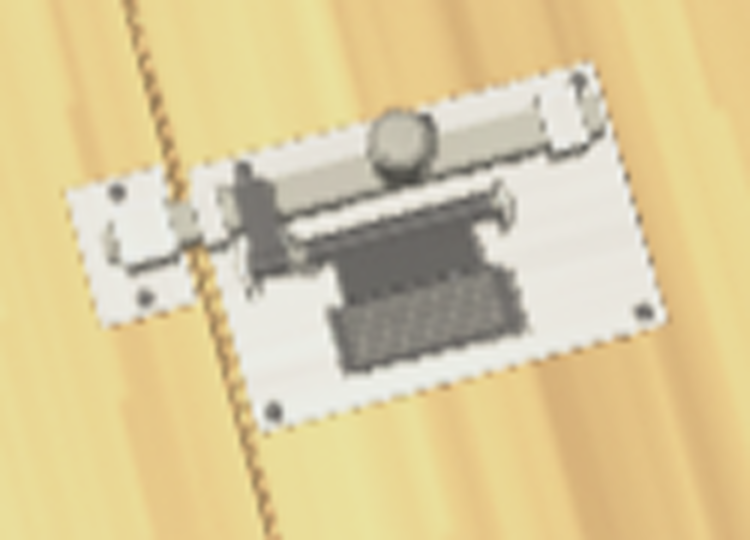

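View pics/sidec.png

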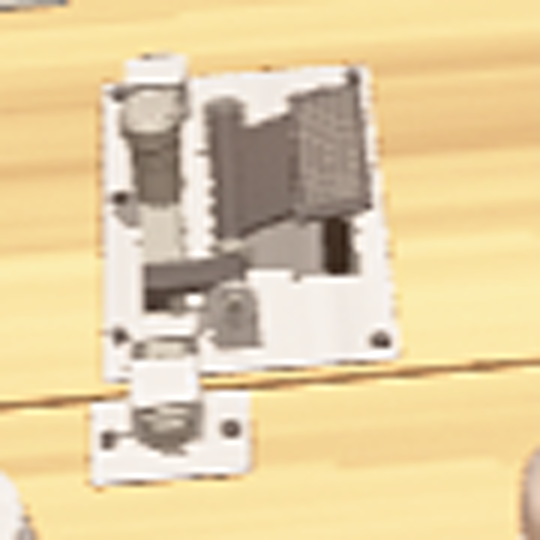

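The top crop shows the plate corners at about (265,430), (665,318) and (595,62), the knob head at (402,145) and the thumb plate centre at (427,320). The catch is up, and the side crop agrees. Next I fit the chest frame from these.

```bash
python3 - <<'E'
from h import *
d=load("top0")
uv=np.array([[265,430],[665,318],[595,62],[402,145],[427,320]])/6+[235,135]-0.4
z=np.array([.133,.133,.133,.189,.170])
P=onz(d,uv,z)[:,:2]; L=np.array([[-48,68],[-48,-85],[52,-85],[30,-5],[-30,2]])/1000
for yaw in np.radians([13.0,13.55,14]):
    M=np.array([[np.cos(yaw),-np.sin(yaw)],[np.sin(yaw),np.cos(yaw)]])
    o=P-L@M.T; print(np.round(np.degrees(yaw),2),np.round(o*1000,1).tolist(), (o.mean(0)*1000).round(1))
yaw=np.radians(13.55);M=np.array([[np.cos(yaw),-np.sin(yaw)],[np.sin(yaw),np.cos(yaw)]])
print("from rect, x0=0:",np.array([603.9,47.3])-M@[0,31])
o=(P-L@M.T).mean(0); s=load("side0")
for n,X in dict(knobtop=(.03,-.005,.189),thumb=(-.03,.002,.17),keeper=(.03,.088,.153),ll=(-.048,.068,.133),ur=(.052,-.085,.133)).items():
    w=np.r_[o+M@X[:2],X[2]]; print(n,w.round(4),"side crop",((proj(s,w)[0]-[195,160]+.4)*6).round(0))
# bystanders top
print(onz(d,[[213,148],[227,240]],[.19,.235]).round(3))
E
```

```text
13.0 [[612.2, 13.4], [614.0, 18.4], [611.4, 17.1], [608.6, 15.7], [610.9, 15.4]] [611.4  16. ]
13.55 [[612.7, 14.0], [613.1, 18.6], [610.8, 16.5], [608.6, 15.4], [610.9, 15.7]] [611.2  16. ]
14.0 [[613.2, 14.5], [612.3, 18.9], [610.2, 15.9], [608.7, 15.2], [610.8, 15.9]] [611.   16.1]
from rect, x0=0: [611.16310866  17.16285925]
knobtop [0.6416 0.0182 0.189 ] side crop [156. 106.]
thumb [0.5816 0.011  0.17  ] side crop [336. 147.]
keeper [0.6198 0.1086 0.153 ] side crop [172. 378.]
ll [0.5486 0.0709 0.133 ] side crop [408. 355.]
ur [ 0.6817 -0.0544  0.133 ] side crop [108.  81.]
[[0.668 0.2   0.19 ]
 [0.471 0.168 0.235]]
```

```bash
cat >> h.py <<'E'
O=np.array([.6112,.0165]); YAW=np.radians(13.55)
C=R.from_euler("z",YAW); TGT=C*R.from_matrix(np.array([[0,1,0],[1,0,0],[0,0,-1.]]))
def rep(x=0,y=.022,z=.28):
    s=manip.get_state(); T=rot(s["ee_rot"]); p=s["position"]
    c=C.inv().apply(p-np.r_[O,0]); w=C.apply([x,y,z])+np.r_[O,0]
    print("t",round(s["clock"],2),"chest",(c*1000).round(1),"tool shift mm",(T.inv().apply(w-p)*1000).round(1),"turn",np.degrees((T.inv()*TGT).as_rotvec()).round(2),"F",C.inv().apply(s["contact_force"]).round(1),"w",round(s["width"],4),"q6",s["qpos"][5].round(2))
E
python3 -c "
from h import *
rep()"
```

```text
t 0.1 chest [-230.5  568.7  230.5] tool shift mm [-526.9 -272.8  -49.1] turn [-9.000e-02  3.000e-02  5.022e+01] F [ 0.5 -0.3  0.3] w 0.0855 q6 -0.12
```

```bash
python3 -m pendant '[{"dz":-0.025,"hand":0.052},{"dz":-0.025},{"dx":-0.035,"dy":-0.018},{"dx":-0.035,"dy":-0.018},{"dx":-0.035,"dy":-0.018},{"dx":-0.035,"dy":-0.018},{"dx":-0.035,"dy":-0.018},{"dx":-0.035,"dy":-0.018},{"dx":-0.035,"dy":-0.018},{"dx":-0.035,"dy":-0.018},{"dx":-0.035,"dy":-0.018},{"dx":-0.035,"dy":-0.018}]' && python3 -m pendant '[{"dx":-0.035,"dy":-0.018},{"dx":-0.035,"dy":-0.018},{"dx":-0.035,"dy":-0.018},{"rz":7},{"rz":7},{"rz":7},{"rz":7},{"rz":7},{"rz":7},{"rz":7},{}]'
python3 -c "
from h import *
rep()"
```

```text
t 0.1 chest [-230.5  568.7  230.5] tool shift mm [-526.9 -272.8  -49.1] turn [-9.000e-02  3.000e-02  5.022e+01] F [ 0.5 -0.3  0.3] w 0.0855 q6 -0.12invalid input
```

```bash
python3 -m pendant '[{"dx":0,"dy":0,"dz":-0.025,"rx":0,"ry":0,"rz":0,"hand":0.052},{"dx":0,"dy":0,"dz":-0.025,"rx":0,"ry":0,"rz":0,"hand":0.052}]'
```

```text
clock: 0.27
position: [0.2533, 0.5146, 0.2797]
ee_rot: [-0.001, 0.227, 0.974, -0.003]
contact_force: [0.3, -0.5, 0.5]
width: 0.064
gripper_force: 0.0
```

Rows need all their keys.

```bash
python3 -m pendant '[{"dx":-0.035,"dy":-0.018,"dz":0,"rx":0,"ry":0,"rz":0,"hand":0.052},{"dx":-0.035,"dy":-0.018,"dz":0,"rx":0,"ry":0,"rz":0,"hand":0.052},{"dx":-0.035,"dy":-0.018,"dz":0,"rx":0,"ry":0,"rz":0,"hand":0.052},{"dx":-0.035,"dy":-0.018,"dz":0,"rx":0,"ry":0,"rz":0,"hand":0.052},{"dx":-0.035,"dy":-0.018,"dz":0,"rx":0,"ry":0,"rz":0,"hand":0.052},{"dx":-0.035,"dy":-0.018,"dz":0,"rx":0,"ry":0,"rz":0,"hand":0.052},{"dx":-0.035,"dy":-0.018,"dz":0,"rx":0,"ry":0,"rz":0,"hand":0.052},{"dx":-0.035,"dy":-0.018,"dz":0,"rx":0,"ry":0,"rz":0,"hand":0.052},{"dx":-0.035,"dy":-0.018,"dz":0,"rx":0,"ry":0,"rz":0,"hand":0.052},{"dx":-0.035,"dy":-0.018,"dz":0,"rx":0,"ry":0,"rz":0,"hand":0.052},{"dx":-0.035,"dy":-0.018,"dz":0,"rx":0,"ry":0,"rz":0,"hand":0.052},{"dx":-0.035,"dy":-0.018,"dz":0,"rx":0,"ry":0,"rz":0,"hand":0.052}]' && python3 -m pendant '[{"dx":-0.035,"dy":-0.018,"dz":0,"rx":0,"ry":0,"rz":0,"hand":0.052},{"dx":-0.035,"dy":-0.018,"dz":0,"rx":0,"ry":0,"rz":0,"hand":0.052},{"dx":-0.035,"dy":-0.018,"dz":0,"rx":0,"ry":0,"rz":0,"hand":0.052},{"dx":0,"dy":0,"dz":0,"rx":0,"ry":0,"rz":7,"hand":0.052},{"dx":0,"dy":0,"dz":0,"rx":0,"ry":0,"rz":7,"hand":0.052},{"dx":0,"dy":0,"dz":0,"rx":0,"ry":0,"rz":7,"hand":0.052},{"dx":0,"dy":0,"dz":0,"rx":0,"ry":0,"rz":7,"hand":0.052},{"dx":0,"dy":0,"dz":0,"rx":0,"ry":0,"rz":7,"hand":0.052},{"dx":0,"dy":0,"dz":0,"rx":0,"ry":0,"rz":7,"hand":0.052},{"dx":0,"dy":0,"dz":0,"rx":0,"ry":0,"rz":7,"hand":0.052},{"dx":0,"dy":0,"dz":0,"rx":0,"ry":0,"rz":0,"hand":0.052}]'
python3 -c "
from h import *
rep()"
```

```text
clock: 1.27
position: [0.536, 0.1346, 0.2809]
ee_rot: [-0.0, 0.227, 0.974, 0.0]
contact_force: [0.6, 1.0, 0.7]
width: 0.052
gripper_force: 0.0
clock: 2.18
position: [0.6055, 0.0416, 0.2807]
ee_rot: [-0.0, 0.611, 0.792, -0.0]
contact_force: [0.5, -0.4, 0.1]
width: 0.0518
gripper_force: 0.0
t 2.18 chest [  0.3  25.7 280.7] tool shift mm [-3.7 -0.4  0.7] turn [-0.06 -0.02  1.11] F [ 0.4 -0.5  0.1] w 0.0518 q6 -0.3
```

```bash
python3 -m pendant '[{"dx":-0.004,"dy":0,"dz":0.02,"rx":0,"ry":0,"rz":1.1,"hand":0.052},{"dx":0,"dy":0,"dz":0.03,"rx":0,"ry":0,"rz":0,"hand":0.052},{"dx":0,"dy":0,"dz":0.026,"rx":0,"ry":0,"rz":0,"hand":0.052},{"dx":0,"dy":0,"dz":0,"rx":0,"ry":0,"rz":0,"hand":0.052}]'
python3 - <<'E'
from h import *
rep()
ims=[]
for n in("top","side"):
    d=manip.get_image(n); np.save(f"{n}1.npy",d,allow_pickle=True); x,y=(235,115) if n=="top" else (185,110)
    ims.append(cv2.resize(d["frame"][y:y+140,x:x+100],None,fx=4,fy=4,interpolation=cv2.INTER_CUBIC))
cv2.imwrite("pics/b1.png",np.hstack(ims)[:,:,::-1])
E
```

```text
clock: 2.52
position: [0.6029, 0.0378, 0.1995]
ee_rot: [-0.005, 0.617, 0.787, -0.003]
contact_force: [-0.3, -0.5, -0.0]
width: 0.0522
gripper_force: 0.0
t 2.52 chest [ -3.   22.7 199.5] tool shift mm [ -0.4   2.1 -80.5] turn [-0.64 -0.2   0.28] F [-0.4 -0.4 -0. ] w 0.0522 q6 -0.29
```

View pics/b1.png

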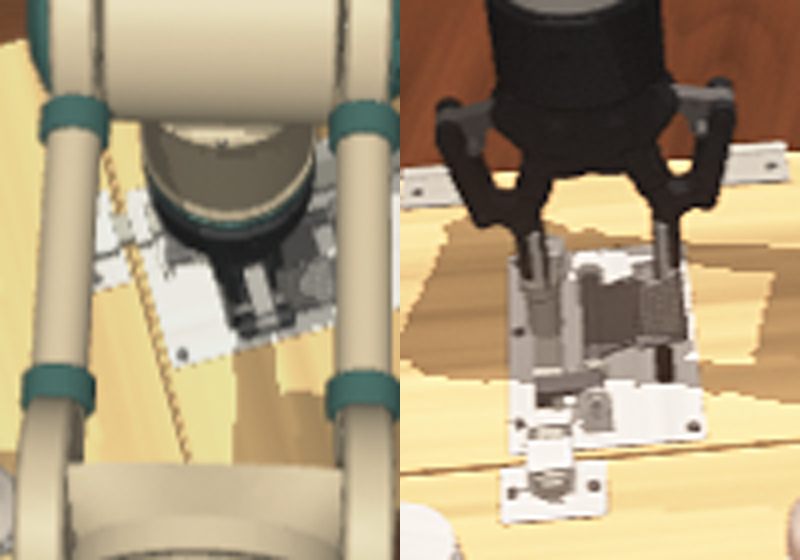

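The side view shows both fingertips in front (+y) of the knob: the left tip at crop (533,280) near the bolt line, the right tip at (666,280) over the thumb plate. Checking this in chest coordinates.

```bash
python3 - <<'E'
from h import *
d=load("side1")
uv=np.array([[519,280],[547,280],[652,282],[680,282]])-[400,0]; uv=uv/4+[185,110]
c=C.inv().apply(d["position"]-np.r_[O,0]); r=C.inv().apply(ray(d,uv))
for yy in(.022,.033): print(((c+r*((yy-c[1])/r[:,1])[:,None])*1000).round(1))
rep(.001,.022,.19)
E
```

```text
[[ 40.1  22.  206.9]
 [ 26.5  22.  205.5]
 [-24.9  22.  198.9]
 [-38.7  22.  197.5]]
[[ 39.1  33.  216.6]
 [ 25.8  33.  215.3]
 [-24.7  33.  208.8]
 [-38.3  33.  207.4]]
t 2.62 chest [2.000e-01 2.180e+01 2.047e+02] tool shift mm [ 0.2  0.8 14.7] turn [-0.12 -0.04  0.23] F [0.8 0.4 0.6] w 0.0518 q6 -0.29
```

```bash
python3 -m pendant '[{"dx":0,"dy":0.001,"dz":0.015,"rx":0,"ry":0,"rz":0,"hand":0.052},{"dx":0,"dy":0,"dz":0.015,"rx":0,"ry":0,"rz":0,"hand":0.052},{"dx":0,"dy":0,"dz":0,"rx":0,"ry":0,"rz":0,"hand":0.052}]'; python3 -c "
from h import *
rep()"; python3 -m pendant '[{"dx":0,"dy":0,"dz":0.004,"rx":0,"ry":0,"rz":0,"hand":0.052},{"dx":0,"dy":0,"dz":0.004,"rx":0,"ry":0,"rz":0,"hand":0.052},{"dx":0,"dy":0,"dz":0,"rx":0,"ry":0,"rz":0,"hand":0.052}]'; python3 -c "
from h import *
rep()"
```

```text
clock: 2.87
position: [0.6075, 0.038, 0.1749]
ee_rot: [-0.001, 0.617, 0.787, -0.0]
contact_force: [-0.6, -0.7, -0.2]
width: 0.0517
gripper_force: 0.0
t 2.87 chest [  1.4  21.8 174.9] tool shift mm [   0.3   -1.5 -105.1] turn [-0.07 -0.03  0.19] F [-0.8 -0.5 -0.2] w 0.0517 q6 -0.29
clock: 3.12
position: [0.6082, 0.038, 0.168]
ee_rot: [0.0, 0.618, 0.786, 0.0]
contact_force: [0.2, -0.7, 0.3]
width: 0.0519
gripper_force: 0.0
t 3.12 chest [  2.1  21.6 168. ] tool shift mm [   0.4   -2.  -112. ] turn [0.07 0.02 0.14] F [ 0.  -0.7  0.3] w 0.0519 q6 -0.29
```

```bash
P='python3 -c "from h import *;rep()"'
python3 -m pendant '[{"dx":0,"dy":0,"dz":0.004,"rx":0,"ry":0,"rz":0,"hand":0.052},{"dx":0,"dy":0,"dz":0,"rx":0,"ry":0,"rz":0,"hand":0.052}]' >/dev/null; eval "$P"
python3 -m pendant '[{"dx":0,"dy":0,"dz":0.003,"rx":0,"ry":0,"rz":0,"hand":0.052},{"dx":0,"dy":0,"dz":0,"rx":0,"ry":0,"rz":0,"hand":0.052}]' >/dev/null; eval "$P"
python3 -m pendant '[{"dx":0,"dy":0,"dz":0.003,"rx":0,"ry":0,"rz":0,"hand":0.052},{"dx":0,"dy":0,"dz":0,"rx":0,"ry":0,"rz":0,"hand":0.052}]' >/dev/null; eval "$P"
```

```text
t 3.28 chest [  1.9  21.4 163.8] tool shift mm [   0.5   -1.8 -116.2] turn [0.05 0.03 0.14] F [-0.6 -0.3  3. ] w 0.052 q6 -0.29
t 3.45 chest [  1.2  21.4 160.7] tool shift mm [   0.5   -1.3 -119.3] turn [-0.03  0.03  0.14] F [-1.9 -0.5  5.4] w 0.0519 q6 -0.29
t 3.62 chest [  0.8  21.5 157.6] tool shift mm [   0.5   -0.9 -122.4] turn [-0.09  0.03  0.14] F [-3.3 -1.5  6.6] w 0.0522 q6 -0.29
```

```bash
P='python3 -c "from h import *;rep()"'
python3 -m pendant '[{"dx":0,"dy":0,"dz":0.003,"rx":0,"ry":0,"rz":0,"hand":0.052},{"dx":0,"dy":0,"dz":0,"rx":0,"ry":0,"rz":0,"hand":0.052}]' >/dev/null; eval "$P"
python3 -m pendant '[{"dx":0,"dy":0,"dz":0.002,"rx":0,"ry":0,"rz":0,"hand":0.052},{"dx":0,"dy":0,"dz":0,"rx":0,"ry":0,"rz":0,"hand":0.052}]' >/dev/null; eval "$P"
```

```text
t 3.78 chest [  0.5  21.4 155.2] tool shift mm [   0.5   -0.7 -124.8] turn [-0.11  0.03  0.14] F [-3.8 -0.8  6.8] w 0.0518 q6 -0.29
t 3.95 chest [  0.5  21.4 154.9] tool shift mm [   0.5   -0.7 -125.1] turn [-0.06  0.05  0.14] F [-6.2 -0.2 14.6] w 0.052 q6 -0.29
```

```bash
python3 - <<'E'
from h import *
d=manip.get_image("side"); np.save("side2.npy",d,allow_pickle=True)
cv2.imwrite("pics/b2.png",cv2.resize(d["frame"][150:240,185:285],None,fx=6,fy=6,interpolation=cv2.INTER_CUBIC)[:,:,::-1])
E
```

```text
(no output)
```

View pics/b2.png

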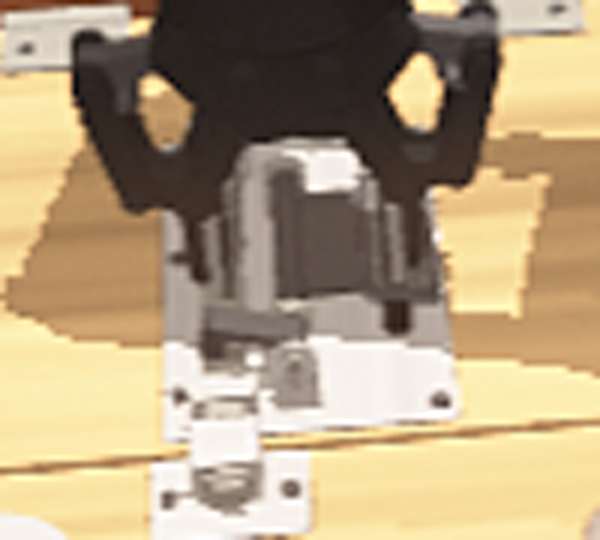

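The picture shows the plate tipped outer-edge-down with the right finger on it at about (415,270), and the tooth arm raised at (255,320). The left finger is at (200,260), by the bolt. Now pushing.

```bash
P='python3 -c "from h import *;rep()"'
python3 -m pendant '[{"dx":-0.004,"dy":0,"dz":0,"rx":0,"ry":0,"rz":0,"hand":0.052},{"dx":-0.004,"dy":0,"dz":0,"rx":0,"ry":0,"rz":0,"hand":0.052}]' >/dev/null; eval "$P"
python3 -m pendant '[{"dx":-0.004,"dy":0,"dz":0,"rx":0,"ry":0,"rz":0,"hand":0.052},{"dx":-0.004,"dy":0,"dz":0,"rx":0,"ry":0,"rz":0,"hand":0.052}]' >/dev/null; eval "$P"
```

```text
t 4.17 chest [  0.6  18.6 154.9] tool shift mm [   4.6   -0.7 -125.1] turn [-0.03 -0.55  0.01] F [-4.2 11.5 17. ] w 0.0523 q6 -0.3
t 4.33 chest [  0.9  12.  154.9] tool shift mm [  11.5   -0.9 -124.9] turn [-0.01 -0.68  0.02] F [-4.3 15.  17.6] w 0.052 q6 -0.32
```

```bash
P='python3 -c "from h import *;rep()"'
python3 -m pendant '[{"dx":-0.004,"dy":0,"dz":0,"rx":0,"ry":0,"rz":0,"hand":0.052},{"dx":-0.004,"dy":0,"dz":0,"rx":0,"ry":0,"rz":0,"hand":0.052},{"dx":-0.004,"dy":0,"dz":0,"rx":0,"ry":0,"rz":0,"hand":0.052}]' >/dev/null; eval "$P"
python3 -m pendant '[{"dx":-0.004,"dy":0,"dz":0,"rx":0,"ry":0,"rz":0,"hand":0.052},{"dx":-0.004,"dy":0,"dz":0,"rx":0,"ry":0,"rz":0,"hand":0.052}]' >/dev/null; eval "$P"
```

```text
t 4.58 chest [  1.    0.2 155. ] tool shift mm [  23.3   -1.  -124.8] turn [-0.   -0.68  0.04] F [-4.7 14.8 17.4] w 0.0518 q6 -0.33
t 4.75 chest [  0.9  -7.9 154.9] tool shift mm [  31.3   -0.9 -124.7] turn [-0.01 -0.67  0.05] F [-4.1 13.6 17.1] w 0.052 q6 -0.35
```

```bash
P='python3 -c "from h import *;rep()"'
python3 -m pendant '[{"dx":-0.004,"dy":0,"dz":0,"rx":0,"ry":0,"rz":0,"hand":0.052},{"dx":-0.004,"dy":0,"dz":0,"rx":0,"ry":0,"rz":0,"hand":0.052}]' >/dev/null; eval "$P"
python3 -m pendant '[{"dx":-0.003,"dy":0,"dz":0,"rx":0,"ry":0,"rz":0,"hand":0.052},{"dx":0,"dy":0,"dz":0,"rx":0,"ry":0,"rz":0,"hand":0.052}]' >/dev/null; eval "$P"
```

```text
t 4.92 chest [  0.9 -16.2 154.9] tool shift mm [  39.6   -0.9 -124.7] turn [-0.02 -0.64  0.05] F [-4.4 13.9 18.1] w 0.0522 q6 -0.36
t 5.08 chest [  0.9 -17.7 154.9] tool shift mm [  41.5   -0.9 -124.5] turn [-0.02 -0.81  0.06] F [-4.9 17.7 17.1] w 0.052 q6 -0.36
```

```bash
P='python3 -c "from h import *;rep()"'
python3 -m pendant '[{"dx":-0.002,"dy":0,"dz":0,"rx":0,"ry":0,"rz":0,"hand":0.052},{"dx":0,"dy":0,"dz":0,"rx":0,"ry":0,"rz":0,"hand":0.052}]' >/dev/null; eval "$P"
python3 -m pendant '[{"dx":-0.001,"dy":0,"dz":0,"rx":0,"ry":0,"rz":0,"hand":0.052},{"dx":0,"dy":0,"dz":0,"rx":0,"ry":0,"rz":0,"hand":0.052}]' >/dev/null; eval "$P"
```

```text
t 5.25 chest [  0.9 -17.8 154.9] tool shift mm [  42.    -0.9 -124.4] turn [-0.02 -0.99  0.08] F [-3.6 22.2 17.8] w 0.0524 q6 -0.37
t 5.42 chest [  0.9 -17.8 154.9] tool shift mm [  42.1   -0.9 -124.3] turn [-0.03 -1.07  0.1 ] F [-3.9 22.4 18.2] w 0.0516 q6 -0.37
```

The bolt is hard on its stop. Lift slowly so the catch springs up while the push is kept.

```bash
P='python3 -c "from h import *;rep()"'
python3 -m pendant '[{"dx":0.001,"dy":0,"dz":-0.005,"rx":0,"ry":0,"rz":0,"hand":0.052},{"dx":0,"dy":0,"dz":-0.005,"rx":0,"ry":0,"rz":0,"hand":0.052},{"dx":0,"dy":0,"dz":-0.005,"rx":0,"ry":0,"rz":0,"hand":0.052},{"dx":0,"dy":0,"dz":0,"rx":0,"ry":0,"rz":0,"hand":0.052}]' >/dev/null; eval "$P"
python3 -m pendant '[{"dx":0,"dy":0,"dz":-0.005,"rx":0,"ry":0,"rz":0,"hand":0.052},{"dx":0.006,"dy":0,"dz":0,"rx":0,"ry":0,"rz":0,"hand":0.052},{"dx":0.004,"dy":0,"dz":0,"rx":0,"ry":0,"rz":0,"hand":0.052},{"dx":0,"dy":0,"dz":0,"rx":0,"ry":0,"rz":0,"hand":0.052}]' >/dev/null; eval "$P"
```

```text
t 5.75 chest [ -0.5 -18.2 164.8] tool shift mm [ 4.210e+01 -1.000e-01 -1.145e+02] turn [-0.38 -0.97  0.21] F [-1.2 16.8 -1.4] w 0.0522 q6 -0.37
t 6.08 chest [  2.2 -16.8 172.2] tool shift mm [  38.8   -2.  -107.8] turn [0.05 0.02 0.17] F [-0.1 -0.3  0.1] w 0.0521 q6 -0.35
```

Free of contact; rise and back off for a clear look.

```bash
python3 -m pendant '[{"dx":0,"dy":0,"dz":-0.01,"rx":0,"ry":0,"rz":0,"hand":0.052},{"dx":0,"dy":0,"dz":-0.025,"rx":0,"ry":0,"rz":0,"hand":0.052},{"dx":0,"dy":0,"dz":-0.03,"rx":0,"ry":0,"rz":0,"hand":0.052},{"dx":0,"dy":0,"dz":-0.03,"rx":0,"ry":0,"rz":0,"hand":0.052},{"dx":-0.03,"dy":0,"dz":-0.03,"rx":0,"ry":0,"rz":0,"hand":0.052},{"dx":-0.04,"dy":0,"dz":0,"rx":0,"ry":0,"rz":0,"hand":0.052},{"dx":-0.04,"dy":0,"dz":0,"rx":0,"ry":0,"rz":0,"hand":0.052},{"dx":-0.04,"dy":0,"dz":0,"rx":0,"ry":0,"rz":0,"hand":0.052},{"dx":-0.04,"dy":0,"dz":0,"rx":0,"ry":0,"rz":0,"hand":0.052},{"dx":-0.04,"dy":0,"dz":0,"rx":0,"ry":0,"rz":0,"hand":0.052},{"dx":0,"dy":0,"dz":0,"rx":0,"ry":0,"rz":0,"hand":0.052},{"dx":0,"dy":0,"dz":0,"rx":0,"ry":0,"rz":0,"hand":0.052}]'
python3 - <<'E'
from h import *
ims=[]
for n in("top","side"):
    d=manip.get_image(n); np.save(f"{n}3.npy",d,allow_pickle=True); x,y=(235,125) if n=="top" else (190,155)
    ims.append(cv2.resize(d["frame"][y:y+100,x:x+100 if n=="side" else x+130],None,fx=3.4,fy=3.4,interpolation=cv2.INTER_CUBIC))
cv2.imwrite("pics/b3.png",np.hstack(ims)[:,:,::-1])
for y in(-.005,-.041):
  print(y,"top crop",((proj(load("top3"),C.apply([.03,y,.189])+np.r_[O,0])-[235,125])*3.4).round(0), "side crop",((proj(load("side3"),C.apply([.03,y,.189])+np.r_[O,0])-[190,155])*3.4+[442,0]).round(0))
print("thumb up/down side",[((proj(load("side3"),C.apply(p)+np.r_[O,0])-[190,155])*3.4+[442,0]).round(0).tolist() for p in([-.03,.034,.17],[-.033,.034,.158])])
a,b=load("side0")["frame"],load("side3")["frame"]
print("bystander diff",[int(np.abs(a[s].astype(int)-b[s]).mean()) for s in(np.s_[235:280,165:205],np.s_[220:275,280:312],np.s_[330:360,210:360],np.s_[140:165,215:320])])
E
```

```text
clock: 7.08
position: [0.6713, -0.2265, 0.2967]
ee_rot: [0.0, 0.62, 0.785, -0.0]
contact_force: [0.5, 0.5, -0.8]
width: 0.052
gripper_force: 0.0
-0.005 top crop [[225. 111.]] side crop [[546.  76.]]
-0.041 top crop [[282.  95.]] side crop [[545.  37.]]
thumb up/down side [[[652.0, 136.0]], [[658.0, 150.0]]]
bystander diff [1, 1, 1, 11]
```

View pics/b3.png

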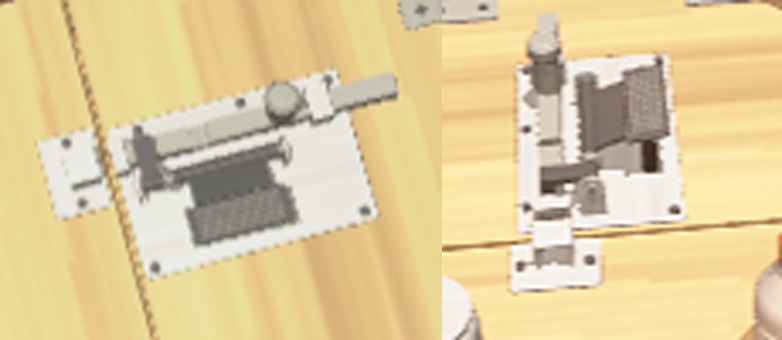

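The bolt is drawn, with the knob at top crop (284,100) and out of the keeper. The thumb plate edge at (650,137) matches "up". I'll compare the catch region numerically with the start picture to confirm it is fully up.

```bash
python3 - <<'E'
from h import *
a,b,c=[load(n)["frame"].astype(int) for n in("side0","side3","side2")]
s=np.s_[172:206,229:257]; t=np.s_[200:212,218:237]
print("plate/tooth diff start vs now",np.abs(a[s]-b[s]).mean(),np.abs(a[t]-b[t]).mean()," start vs pressed tooth",np.abs(a[t]-c[t]).mean())
a,b=load("top0")["frame"],load("top3")["frame"]; s=np.s_[168:202,288:325]; print("top plate",np.abs(a[s].astype(int)-b[s]).mean())
# bolt travel: knob head by template shift in top view
T=a[150:169,294:312]; r=cv2.matchTemplate(b[135:175,290:335],T,cv2.TM_CCOEFF_NORMED); p=np.array(cv2.minMaxLoc(r)[3])+[290,135]-[294,150]
k=np.array([302,159.]); q=onz(load("top3"),[k,k+p],.189); print("shift mm chest",(C.inv().apply(q[1]-q[0])*1000).round(1),r.max())
E
```

```text
plate/tooth diff start vs now 1.1967787114845938 1.7894736842105263  start vs pressed tooth 30.65204678362573
top plate 0.42951775304716483
shift mm chest [ -0.6 -34.    0. ] 0.85404336
```

```bash
python3 - <<'E'
from h import *
a,b=load("top0")["frame"].astype(int),load("top3")["frame"].astype(int)
for s in(np.s_[135:172,383:433],np.s_[172:250,405:445]): print(np.median(np.abs(a[s]-b[s])),np.abs(a[s]-b[s]).mean())
print(manip.get_state()["contact_force"])
print(manip.sign_off())
E
```

```text
26.0 38.12072072072072
88.0 76.11944444444444
[-0.12038549  0.22976308 -0.02842449]
the job is handed in; nothing more can be done
None
```

I pressed the catch fully down and held it there while pushing the bolt to its stop. Released, the catch sprang back fully up, locking the bolt open. I handed the job in at about 7 s with the arm clear; the tin, bottle and fan bundle hadn't moved, but the arm blocked my final view of the mallet, though nothing came near it.

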